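Take the filter cassette out of the bench fume extractor

ROBOT

A 7-joint arm with a two-finger parallel gripper is mounted at the origin on the work surface. World frame = base frame: x ahead of the robot, y to its left, z up, the work surface at z = 0. Lengths are in m, angles in rad, forces in N, time in s.
With the tool pointing down it reaches from about 0.425 to 0.875 m from the base axis. Payload 8.4 kg.
Tool frame: the origin (TCP) lies at the very end of the fingers, on their centre line; the grasp point (between the pads) lies 19 mm behind it; z points along the fingers, y is the line along which they close (so a half turn about z gives the same grasp; the last joint's range is limited). The gripper opens to 85 mm and grips with 20 to 120 N. Pads are 22 mm wide; open, the fingers measure 114 mm over their backs; the gripper's body (76 mm by 85 mm) begins 54 mm behind the grasp point. The pads swing forward as they close: fully open they stand 13 mm farther back than shut.
Start: joints at [-1.397, 0.333, 0.04, 1.465, -0.013, 1.343, -0.059], TCP at [0.175, 0.626, 0.203] pointing down, gripper open.
Joint ranges: [-2.58, 2.58], [-0.38, 2.09], [-1.3, 1.39], [0.25, 2.4], [-1.5, 4.64], [0.08, 2.09], [-2.65, 2.65]. Speed limits (rad/s): [2.22, 2.22, 2.79, 2.79, 3.14, 3.14, 3.14].

INTERFACE

Orientations are given as a unit quaternion [x, y, z, w].
In Python, from plant import get_obs, camera, close_job gives the robot as it stands.
- The arm moves only by the tool move_arm, never from a script. Its argument "series" is a list of rows, each an object of numbers: "gripper": the finger opening in mm, from 0 to 85.4; "x", "y", "z": the shift along the tool's x, y, z normalised to -1 to 1, where 1 is 20 mm; "wx", "wy", "wz": the turn, a rotation vector about the tool's x, y, z normalised to -1 to 1, where 1 is pi rad. In form: [{"gripper": .., "x": .., "y": .., "z": .., "wx": .., "wy": .., "wz": ..}, ...]. A call has 1 to 12 rows; each row shifts and turns the commanded pose from where the row before left it, along the tool's axes as they then stand; what a row does not reach is not made up. A row lasts 1/12 s, in which the tool goes at most 41.7 mm and 7.16 degrees, less where a joint would pass 70% of its speed; a pose out of reach is approached as far as the arm can. A call with a number of a shift or a turn outside -1 to 1 is refused whole. A call with a gripper value outside its range is refused whole. The fingers move at their own pace and stop on an object; "newtons" is the grip in N (left out, the last holds). Time passes only in rows, so rows that do not move let the fingers close. It gives the time, the measured TCP pose, the force, the opening and the grip force at its end, in the units of the state.
- get_obs(): the state, without advancing time (a new reading comes with each control period).
- camera(name): name is "scene" or "top" or "wrist"; returns a dict with "pixels" (480x640x3 uint8, blue, green, red), "fx", "fy", "cx", "cy" (pixels), "extrinsics" (4x4, takes a point from camera to world coordinates); the wrist camera has in their place "mount" (4x4, takes a point from camera to tool coordinates, whose origin is the TCP and whose axes are the flange's). Camera axes: x right, y down, z forward; pixel columns grow to the right and rows downward; lengths in m; the calibration is good to about 2 mm. A picture is of the moment at which its call begins: read the wrist's pose just before it. There is no depth.
- close_job(): hands the job in; it is judged then, once.
The state is a dict: "time_s": time; "qpos": joint angles; "qd": joint speeds; "effort": joint torques, N m; "eef_pos": TCP position; "eef_rot": TCP orientation; "force": force on the tool from outside, world axes, zero at the start; "wrist_torque": the same for the moment, N m; "gripper_width": opening from 0.0 (shut) to 1.0 (fully open); "gripper_force": force on a finger pad.
Only numpy, scipy, OpenCV 4.12 (cv2) and the standard library are available. Lean on these libraries where they do the work, as an engineer would, in place of code of your own. Each camera call takes 0.05 s, during which the arm holds its last target. There are 200 camera calls.

TASK

The filter of the bench fume extractor is due for a change. Turn the fan speed knob anticlockwise right down to its off stop, then pinch the cassette's two blue side catches together and lift the cassette straight up out of its slot. Finish while still holding it by the pinched catches, upright and steady, completely clear above the extractor; leave the things standing around the extractor where they are.

Things in the scene. Friction and masses are not known exactly. Their poses are not given: they have to be found in the camera images.
- extractor: Ivory box, fixed to the bench: 190 mm deep (x), 280 mm wide (y), flat top deck 140 mm above the bench. Origin: centre of its underside, at bench height; x points to the rear (round fan guard), -x to the slatted intake. The deck's slot, 48 x 113 mm, centred at x 0, y +45 mm, holds the cassette; the knob axis is at x -30, y -90 mm. Yaw varies up to 0.4 rad either way.
- speed_knob_grip (a point): Point on the knob's vertical axis at the height to grip it, 37 mm above the deck. The knob is a black bar 34 mm long, 14 mm thick, from 14 to 44 mm above the deck, on a disc of 36 mm. The point turns with the knob: its x axis runs along the bar, the white pointer line is at the -x end; grip the bar across its thickness (along the point's y).
- speed_knob (a joint): Angle of the fan speed knob in rad: 0 = off (hard stop, the pointer at the red dial mark), growing clockwise seen from above to 4.71 at full speed. Starts between 1.6 and 3.4. Needs about 0.03 N m, stays where it is left. To switch off turn it anticlockwise, seen from above, down to 0; more than one grasp is usual.
- cassette: Filter cassette, dark frame with pale pleats, 44 mm thick (x), 110 wide (y), 0.2 to 0.4 kg, loose, held down by its two catches. Origin: centre of its underside, 60 mm above the bench when seated; axes parallel to the extractor's. Its lower 80 mm are in the slot (2 mm play); a 126 mm wide flange rests on the deck; a grip block 64 mm wide (y) stands 41 mm above the deck between the blue pads.
- cassette_grip (a point): Centre of the cassette's grip block, midway between the two blue pads and 26 mm above the deck when seated (106 mm above the cassette's origin). Axes as the cassette's. Grip here from above with the fingers closing along x; the deck is free for 25 mm and more outside both pads.
- catch_front (a joint): Travel of the front (-x) catch, m: 0 = sprung out (latched), 0.006 = pressed fully in. Spring 3.6 N at 0, 9 N at 0.006; its nose, under the slot's lip, comes free at about 0.0045 and over.
- catch_rear (a joint): Travel of the rear (+x) catch, m: as the front catch, pressed towards the front.
- catch_front_pad (a point): Centre of the outer face of the front blue finger pad, 36 mm wide (y) by 34 mm high, from 7 to 41 mm above the deck. With both catches out the two pads measure 56 mm over their outer faces; pinched fully, 44 mm.
- catch_rear_pad (a point): Centre of the outer face of the rear blue finger pad, same size.
- solder_reel: Bystander: white solder reel standing on end, 54 mm across, 40 mm high, origin under its centre. Leave it alone.
- tape_roll: Bystander: roll of amber tape lying flat, 76 mm across, 19 mm high, origin under its centre. Leave it alone.
- flux_bottle: Bystander: small white bottle with a red cap, 40 mm across, 85 mm high, origin under its centre. Leave it alone.
- filter_carton: Bystander: closed cardboard carton with the new filter, 125 x 60 x 100 mm high, origin under its centre. Leave it alone.
Not all that is in view belongs to the job. Of the things that look like the cassette, the middle-sized one is meant.

How it is judged:
By the outcome, as a careful person would: the job done as asked, in the order asked, and still so for the second after the job is handed in, while the arm keeps its last pose, push and grip.
It also fails if it takes over 67 s, if anything falls off the work surface, if the arm or the gripper's body presses on something with over 40 N, if the wrist force passes 120 N, or if a joint passes its speed limit or range.

## Working session

There is one attempt and no reset: what is moved stays moved. The work goes in short steps, Python scripts to look and compute and a tool call to move; the robot and the scene stay as the last step left them, time stands still between calls to the robot, and variables do not carry over. Pictures are saved under pics/ and viewed, at most 10 in all, crops included, and the job is handed in when it is done.

Besides the shell and the picture viewer there is one more tool, called after ">>>" by a JSON object that holds its "method" and its "body". move_arm: Moves the arm, as the interface text tells. Scaled input: -1 to 1 covers 20 mm each way for a shift and pi rad each way for a turn. Its arguments: {"type":"object","properties":{"series":{"type":"array","items":{"type":"object","properties":{"gripper":{"type":"number"},"x":{"type":"number","minimum":-1,"maximum":1},"y":{"type":"number","minimum":-1,"maximum":1},"z":{"type":"number","minimum":-1,"maximum":1},"wx":{"type":"number","minimum":-1,"maximum":1},"wy":{"type":"number","minimum":-1,"maximum":1},"wz":{"type":"number","minimum":-1,"maximum":1}}}},"newtons":{"type":"number"}},"required":["series"]}

```bash
mkdir -p pics; python3 - <<'E'
from plant import get_obs,camera
import cv2
o=get_obs();print(o)
for n in("scene","top"):
    c=camera(n);cv2.imwrite(f"pics/{n}0.png",c["pixels"]);print(n,c["fx"],c["fy"],c["cx"],c["cy"],c["extrinsics"])
c=camera("wrist");print(c["mount"],c["fx"],c["cx"],c["cy"])
E
```

```text
{'time_s': 0.0, 'qpos': array([-1.39720044,  0.33390792,  0.03984661,  1.46626642, -0.01339388,
        1.34327876, -0.05849483]), 'qd': array([ 0.00053323, -0.00026909,  0.00067167, -0.0009724 , -0.00123327,
       -0.00102652,  0.00029858]), 'effort': array([ 8.63610444e-05, -6.58548689e+01,  1.36543963e+00, -4.05557907e+01,
        1.67778757e-02,  1.24652975e-02,  3.03997024e-05]), 'eef_pos': array([0.1750097 , 0.62548638, 0.20252521]), 'eef_rot': array([ 1.35967889e-01,  9.90712924e-01, -7.95448028e-04, -5.59210353e-05]), 'force': array([ 0.36446025, -0.22088138, -1.30350874]), 'wrist_torque': array([ 0.04383926, -0.01439014, -0.00126768]), 'gripper_force': 0.0, 'gripper_width': 0.9985670770638682}
scene 498.10024783915856 498.10024783915856 319.62042655782795 240.7242376492248 [[ 0.57756085  0.61840337 -0.53291719  1.10695048]
 [ 0.81634078 -0.43483733  0.38013711 -0.34765679]
 [ 0.00334578 -0.65459435 -0.75597291  0.90574206]
 [ 0.          0.          0.          1.        ]]
top 441.61498441005585 441.61498441005585 319.81351214881704 240.38387696878345 [[ 0.00596154 -0.99776034  0.06662398  0.51094857]
 [-0.99997823 -0.00575987  0.00321869  0.06758127]
 [-0.00282773 -0.06664172 -0.99777296  1.05748238]
 [ 0.          0.          0.          1.        ]]
[[ 3.37287447e-04 -9.63079343e-01 -2.69217507e-01  6.75977734e-02]
 [ 9.99998726e-01 -9.52185646e-05  1.59347011e-03 -3.78376564e-04]
 [-1.56027265e-03 -2.69217702e-01  9.63078083e-01 -1.71854082e-01]
 [ 0.00000000e+00  0.00000000e+00  0.00000000e+00  1.00000000e+00]] 361.05368478686705 317.2089629280072 230.63453851528092
```

View pics/top0.png

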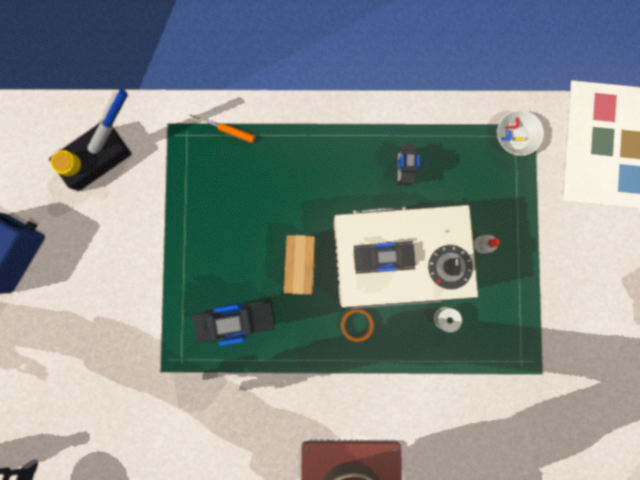

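View pics/scene0.png

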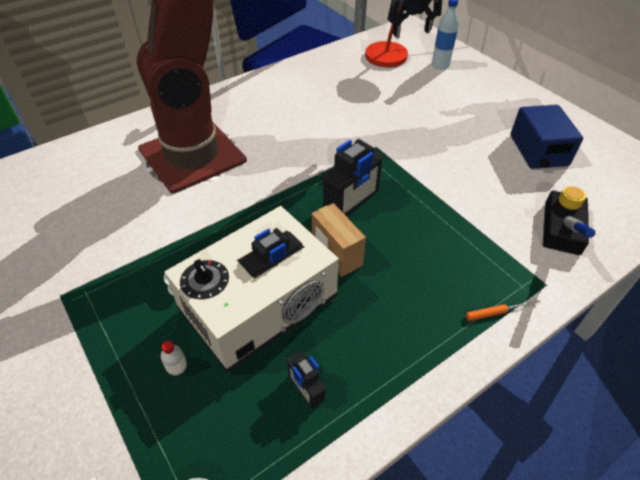

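The top view shows the extractor with deck corners at about (334,215), (470,206), (477,297) and (341,306). The knob is near (451,266), the seated cassette near (386,257), and the red mark near (437,282). I'll enlarge the crop.

```bash
python3 - <<'E'
import cv2
i=cv2.imread("pics/top0.png")[195:320,325:505]
cv2.imwrite("pics/c1.png",cv2.resize(i,None,fx=4.4,fy=4.4,interpolation=cv2.INTER_CUBIC))
E
cat > h.py <<'E'
import numpy as np
from plant import get_obs,camera
from scipy.spatial.transform import Rotation as R
K={"top":(441.615,319.8135,240.3839,np.array([[ 0.00596154,-0.99776034,0.06662398,0.51094857],[-0.99997823,-0.00575987,0.00321869,0.06758127],[-0.00282773,-0.06664172,-0.99777296,1.05748238]])),
"scene":(498.10025,319.6204,240.7242,np.array([[0.57756085,0.61840337,-0.53291719,1.10695048],[0.81634078,-0.43483733,0.38013711,-0.34765679],[0.00334578,-0.65459435,-0.75597291,0.90574206]]))}
def p2w(cam,u,v,z):
    f,cx,cy,E=K[cam]; d=E[:,:3]@np.array([(u-cx)/f,(v-cy)/f,1]); return E[:,3]+d*(z-E[2,3])/d[2]
E
```

```text
(no output)
```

View pics/c1.png

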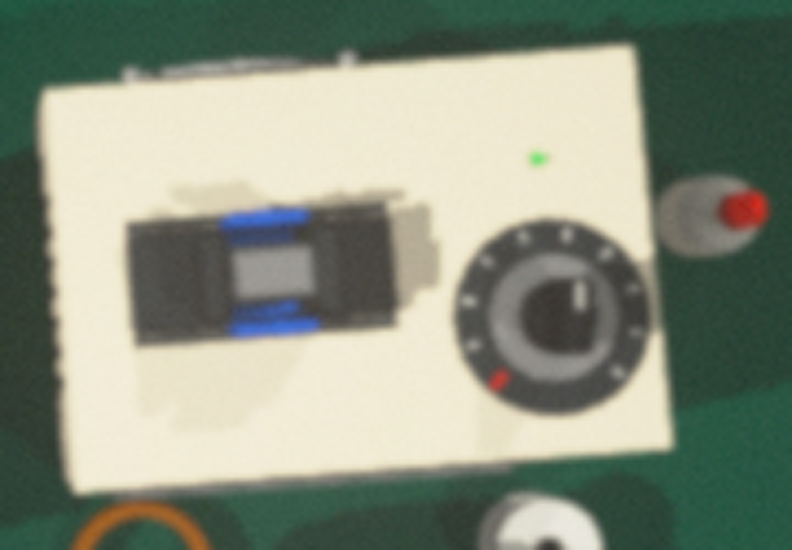

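```bash
python3 - <<'E'
from h import *
w=lambda u,v,z:p2w("top",u/4.4+325,v/4.4+195,z)
C=[w(*p,.14) for p in [(42,90),(633,45),(672,448),(73,494)]]
for c in C:print(c)
print([np.linalg.norm(C[i]-C[(i+1)%4]) for i in range(4)])
cen=sum(C)/4
v=(C[0]+C[3]-C[1]-C[2])[:2]; yaw=np.arctan2(v[1],v[0])-np.pi/2
v2=(C[0]+C[1]-C[2]-C[3])[:2]; print(cen,yaw,np.arctan2(v2[1],v2[0]))
c,s=np.cos(yaw),np.sin(yaw)
L=lambda x,y:cen[:2]+np.array([c*x-s*y,s*x+c*y])
print("knob pred",L(-.03,-.09),"dial meas",w(553,316,.142),"cass pred",L(0,.045),"meas block top",w(274,272,.181),"pads",w(266,218,.181),w(276,328,.181))
a=w(580,279,.184)-w(580,310,.184);print("pointer dir",np.arctan2(a[1],a[0]), "tip",w(580,279,.184),"red",w(498,381,.141)-w(553,316,.141))
o=get_obs();Rm=R.from_quat(o['eef_rot']).as_matrix();print(Rm,Rm.T@(np.r_[L(-.03,-.09),.3]-o['eef_pos']))
E
```

```text
[0.62460359 0.0400646  0.14      ]
[ 0.64769695 -0.24072708  0.14      ]
[ 0.45743827 -0.25584828  0.14      ]
[0.43430383 0.02483326 0.14      ]
[np.float64(0.2817397169129764), np.float64(0.19085863359805968), np.float64(0.28163332661102736), np.float64(0.1909083344964724)]
[ 0.54101066 -0.10791937  0.14      ] 0.0821477522562255 0.07958941554409239
knob pred [ 0.51849681 -0.20007753] dial meas [ 0.51886201 -0.20037943  0.142     ] cass pred [ 0.53731817 -0.06307112] meas block top [ 0.53757885 -0.06358044  0.181     ] pads [ 0.56193906 -0.06007195  0.181     ] [ 0.51239518 -0.0643737   0.181     ]
pointer dir -0.014692178270916754 tip [ 0.5351531  -0.20042477  0.184     ] red [-0.03061541  0.0262161   0.        ]
[[-9.63008015e-01  2.69472556e-01 -3.23770996e-04]
 [ 2.69472750e-01  9.63007256e-01 -1.20928347e-03]
 [-1.40748898e-05 -1.25179714e-03 -9.99999216e-01]] [-0.55326792 -0.70269406 -0.09637497]
```

The deck measures 281 × 191 mm against the given 280 × 190, and the knob and cassette agree with the predicted positions to within 1 mm. The knob is about 2.43 rad from off, with its bar along world x. I'll move over now.

>>> {"method": "move_arm", "body": {"series": [{"x": -1,"y": -0.56,"z": -1},{"x": -1,"y": -0.56,"z": -1},{"x": -1,"y": -0.56,"z": -1},{"x": -1,"y": -0.56,"z": -1},{"x": -1,"y": -0.56,"z": -0.8},{"x": -1,"y": -0.56},{"x": -1,"y": -0.56},{"x": -1,"y": -0.56},{"x": -1,"y": -0.56},{"x": -1,"y": -0.56},{"x": -1,"y": -0.56},{"x": -1,"y": -0.56}]}}

```text
schema error: expected keys gripper, x, y, z, wx, wy, wz
```

>>> {"method": "move_arm", "body": {"series": [{"x": -1,"y": -0.56},{"x": -1,"y": -0.56},{"x": -1,"y": -0.56},{"x": -1,"y": -0.56},{"x": -1,"y": -0.56},{"x": -1,"y": -0.56},{"x": -1,"y": -0.56},{"x": -1,"y": -0.56}]}}

```text
schema error: expected keys gripper, x, y, z, wx, wy, wz
```

All keys are needed in every row.

>>> {"method": "move_arm", "body": {"series": [{"gripper": 85,"x": -1,"y": -0.56,"z": -1,"wx": 0,"wy": 0,"wz": 0},{"gripper": 85,"x": -1,"y": -0.56,"z": -1,"wx": 0,"wy": 0,"wz": 0},{"gripper": 85,"x": -1,"y": -0.56,"z": -1,"wx": 0,"wy": 0,"wz": 0},{"gripper": 85,"x": -1,"y": -0.56,"z": -1,"wx": 0,"wy": 0,"wz": 0},{"gripper": 85,"x": -1,"y": -0.56,"z": -0.8,"wx": 0,"wy": 0,"wz": 0},{"gripper": 85,"x": -1,"y": -0.56,"z": 0,"wx": 0,"wy": 0,"wz": 0},{"gripper": 85,"x": -1,"y": -0.56,"z": 0,"wx": 0,"wy": 0,"wz": 0},{"gripper": 85,"x": -1,"y": -0.56,"z": 0,"wx": 0,"wy": 0,"wz": 0},{"gripper": 85,"x": -1,"y": -0.56,"z": 0,"wx": 0,"wy": 0,"wz": 0},{"gripper": 85,"x": -1,"y": -0.56,"z": 0,"wx": 0,"wy": 0,"wz": 0},{"gripper": 85,"x": -1,"y": -0.56,"z": 0,"wx": 0,"wy": 0,"wz": 0},{"gripper": 85,"x": -1,"y": -0.56,"z": 0,"wx": 0,"wy": 0,"wz": 0}]}}

```text
time_s: 1.15
eef_pos: [0.3707, 0.4308, 0.2992]
eef_rot: [0.136, 0.991, -0.0, -0.0]
force: [0.4, -0.6, -0.6]
gripper_width: 0.996
gripper_force: 0.0
```

>>> {"method": "move_arm", "body": {"series": [{"gripper": 85,"x": -1,"y": -0.56,"z": 0,"wx": 0,"wy": 0,"wz": 0},{"gripper": 85,"x": -1,"y": -0.56,"z": 0,"wx": 0,"wy": 0,"wz": 0},{"gripper": 85,"x": -1,"y": -0.56,"z": 0,"wx": 0,"wy": 0,"wz": 0},{"gripper": 85,"x": -1,"y": -0.56,"z": 0,"wx": 0,"wy": 0,"wz": 0},{"gripper": 85,"x": -1,"y": -0.56,"z": 0,"wx": 0,"wy": 0,"wz": 0},{"gripper": 85,"x": -1,"y": -0.56,"z": 0,"wx": 0,"wy": 0,"wz": 0},{"gripper": 85,"x": -1,"y": -0.56,"z": 0,"wx": 0,"wy": 0,"wz": 0},{"gripper": 85,"x": -1,"y": -0.56,"z": 0,"wx": 0,"wy": 0,"wz": 0}]}}

```text
time_s: 1.82
eef_pos: [0.5006, 0.3015, 0.2992]
eef_rot: [0.136, 0.991, -0.0, -0.0]
force: [-0.3, -0.3, -0.1]
gripper_width: 0.999
gripper_force: 0.0
```

>>> {"method": "move_arm", "body": {"series": [{"gripper": 85,"x": -0.318,"y": -1,"z": 0,"wx": 0,"wy": 0,"wz": 0},{"gripper": 85,"x": -0.318,"y": -1,"z": 0,"wx": 0,"wy": 0,"wz": 0},{"gripper": 85,"x": -0.318,"y": -1,"z": 0,"wx": 0,"wy": 0,"wz": 0},{"gripper": 85,"x": -0.318,"y": -1,"z": 0,"wx": 0,"wy": 0,"wz": 0},{"gripper": 85,"x": -0.318,"y": -1,"z": 0,"wx": 0,"wy": 0,"wz": 0},{"gripper": 85,"x": -0.318,"y": -1,"z": 0,"wx": 0,"wy": 0,"wz": 0},{"gripper": 85,"x": -0.318,"y": -1,"z": 0,"wx": 0,"wy": 0,"wz": 0},{"gripper": 85,"x": -0.318,"y": -1,"z": 0,"wx": 0,"wy": 0,"wz": 0},{"gripper": 85,"x": -0.318,"y": -1,"z": 0,"wx": 0,"wy": 0,"wz": 0},{"gripper": 85,"x": -0.318,"y": -1,"z": 0,"wx": 0,"wy": 0,"wz": 0},{"gripper": 85,"x": -0.318,"y": -1,"z": 0,"wx": 0,"wy": 0,"wz": 0},{"gripper": 85,"x": -0.318,"y": -1,"z": 0,"wx": 0,"wy": 0,"wz": 0}]}}

```text
time_s: 2.82
eef_pos: [0.5086, 0.0497, 0.2993]
eef_rot: [0.136, 0.991, 0.0, -0.0]
force: [1.1, -0.6, 0.4]
gripper_width: 1.0
gripper_force: 0.0
```

>>> {"method": "move_arm", "body": {"series": [{"gripper": 85,"x": -0.318,"y": -1,"z": 0,"wx": 0,"wy": 0,"wz": 0},{"gripper": 85,"x": -0.318,"y": -1,"z": 0,"wx": 0,"wy": 0,"wz": 0},{"gripper": 85,"x": -0.318,"y": -1,"z": 0,"wx": 0,"wy": 0,"wz": 0},{"gripper": 85,"x": -0.318,"y": -1,"z": 0,"wx": 0,"wy": 0,"wz": 0},{"gripper": 85,"x": -0.318,"y": -1,"z": 0,"wx": 0,"wy": 0,"wz": 0},{"gripper": 85,"x": -0.318,"y": -1,"z": 0,"wx": 0,"wy": 0,"wz": 0},{"gripper": 85,"x": -0.318,"y": -1,"z": 0,"wx": 0,"wy": 0,"wz": 0},{"gripper": 85,"x": -0.318,"y": -1,"z": 0,"wx": 0,"wy": 0,"wz": 0},{"gripper": 85,"x": -0.318,"y": -1,"z": 0,"wx": 0,"wy": 0,"wz": 0},{"gripper": 85,"x": -0.318,"y": -1,"z": 0,"wx": 0,"wy": 0,"wz": 0},{"gripper": 85,"x": -0.318,"y": -1,"z": 0,"wx": 0,"wy": 0,"wz": 0},{"gripper": 85,"x": -0.318,"y": -1,"z": 0,"wx": 0,"wy": 0,"wz": 0}]}}

```text
time_s: 3.82
eef_pos: [0.5174, -0.2019, 0.2993]
eef_rot: [0.136, 0.991, 0.0, -0.0]
force: [-0.1, 0.3, -0.3]
gripper_width: 1.001
gripper_force: 0.0
```

>>> {"method": "move_arm", "body": {"series": [{"gripper": 45,"x": 0,"y": 0,"z": 0,"wx": 0,"wy": 0,"wz": 0.038},{"gripper": 45,"x": 0,"y": 0,"z": 0,"wx": 0,"wy": 0,"wz": 0.038},{"gripper": 45,"x": 0,"y": 0,"z": 0,"wx": 0,"wy": 0,"wz": 0.038},{"gripper": 45,"x": 0,"y": 0,"z": 0,"wx": 0,"wy": 0,"wz": 0.038},{"gripper": 45,"x": 0,"y": 0,"z": 0,"wx": 0,"wy": 0,"wz": 0.038},{"gripper": 45,"x": 0,"y": 0,"z": 0,"wx": 0,"wy": 0,"wz": 0.038},{"gripper": 45,"x": 0,"y": 0,"z": 0,"wx": 0,"wy": 0,"wz": 0.038},{"gripper": 45,"x": 0,"y": 0,"z": 0,"wx": 0,"wy": 0,"wz": 0.038},{"gripper": 45,"x": 0,"y": 0,"z": 0,"wx": 0,"wy": 0,"wz": 0.038},{"gripper": 45,"x": 0,"y": 0,"z": 0,"wx": 0,"wy": 0,"wz": 0.038},{"gripper": 45,"x": 0,"y": 0,"z": 0,"wx": 0,"wy": 0,"wz": 0.038},{"gripper": 45,"x": 0,"y": 0,"z": 0,"wx": 0,"wy": 0,"wz": 0.038}]}}

```text
time_s: 4.82
eef_pos: [0.5175, -0.2009, 0.2992]
eef_rot: [0.755, 0.656, -0.0, -0.0]
force: [0.2, 0.6, 0.6]
gripper_width: 0.53
gripper_force: 0.0
```

>>> {"method": "move_arm", "body": {"series": [{"gripper": 45,"x": 0,"y": 0,"z": 0,"wx": 0,"wy": 0,"wz": 0.038},{"gripper": 45,"x": 0,"y": 0,"z": 0,"wx": 0,"wy": 0,"wz": 0.038},{"gripper": 45,"x": 0,"y": 0,"z": 0,"wx": 0,"wy": 0,"wz": 0.038},{"gripper": 45,"x": 0,"y": 0,"z": 0,"wx": 0,"wy": 0,"wz": 0.038},{"gripper": 45,"x": 0,"y": 0,"z": 0,"wx": 0,"wy": 0,"wz": 0.038},{"gripper": 45,"x": 0,"y": 0,"z": 0,"wx": 0,"wy": 0,"wz": 0.038},{"gripper": 45,"x": 0,"y": 0,"z": 0,"wx": 0,"wy": 0,"wz": 0.038},{"gripper": 45,"x": 0,"y": 0,"z": 0,"wx": 0,"wy": 0,"wz": 0.038},{"gripper": 45,"x": 0,"y": 0,"z": 0,"wx": 0,"wy": 0,"wz": 0.038},{"gripper": 45,"x": 0,"y": 0,"z": 0,"wx": 0,"wy": 0,"wz": 0.038},{"gripper": 45,"x": 0,"y": 0,"z": 0,"wx": 0,"wy": 0,"wz": 0.038},{"gripper": 45,"x": 0,"y": 0,"z": 0,"wx": 0,"wy": 0,"wz": 0.038}]}}

```text
time_s: 5.82
eef_pos: [0.5175, -0.2008, 0.2992]
eef_rot: [1.0, -0.001, -0.0, -0.0]
force: [0.4, -0.4, -0.5]
gripper_width: 0.525
gripper_force: 0.0
```

```bash
python3 - <<'E'
from h import *
import cv2
o=get_obs();c=camera("wrist");cv2.imwrite("pics/w1.png",c["pixels"])
Rm=R.from_quat(o['eef_rot']).as_matrix();print(o['time_s'],o['eef_pos'],o['qpos'],o['gripper_width'],Rm)
# project predicted points
M=np.array(c["mount"])
for n,p in dict(knobtop=(.5187,-.2003,.184),tip=(.5357,-.2003,.184),red=(.5187-.0306,-.2003+.0262,.141),padR=(.5619-.0,-.0601,.181)).items():
    t=Rm.T@(np.array(p)-o['eef_pos']); q=M[:3,:3].T@(t-M[:3,3]); print(n,c["fx"]*q[0]/q[2]+c["cx"],c["fy"]*q[1]/q[2]+c["cy"])
E
```

```text
5.8167 [ 0.51747379 -0.20083328  0.29924732] [-0.63681812  0.14285403  1.04922557  1.58292736 -0.12420997  1.48815735
 -1.15471656] 0.5246166120752794 [[ 9.99997413e-01 -2.24774914e-03 -3.48387516e-04]
 [-2.24768566e-03 -9.99997457e-01  1.82496142e-04]
 [-3.48796836e-04 -1.81712604e-04 -9.99999923e-01]]
knobtop 316.4442753020643 215.57512763574414
tip 316.39179113012796 194.95943962190722
red 289.2228549756599 236.54479628435598
padR 139.464119208128 161.87288473763167
```

View pics/w1.png

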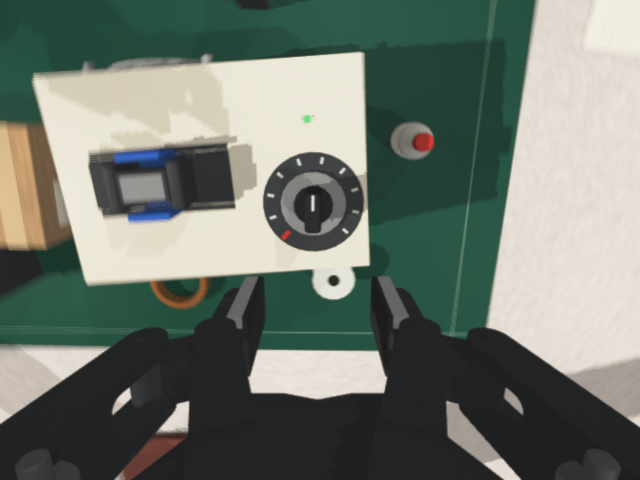

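The wrist view shows the knob at (313,210) with the pointer up at (313,203), the bar vertical, and the red mark at (286,235). That matches the prediction to within 2 mm. I'll descend and grip.

>>> {"method": "move_arm", "body": {"newtons": 30, "series": [{"gripper": 45,"x": 0.06,"y": -0.06,"z": 1,"wx": 0,"wy": 0,"wz": 0},{"gripper": 45,"x": 0,"y": 0,"z": 1,"wx": 0,"wy": 0,"wz": 0},{"gripper": 45,"x": 0,"y": 0,"z": 1,"wx": 0,"wy": 0,"wz": 0},{"gripper": 45,"x": 0,"y": 0,"z": 1,"wx": 0,"wy": 0,"wz": 0},{"gripper": 45,"x": 0,"y": 0,"z": 1,"wx": 0,"wy": 0,"wz": 0},{"gripper": 45,"x": 0,"y": 0,"z": 1,"wx": 0,"wy": 0,"wz": 0},{"gripper": 45,"x": 0,"y": 0,"z": 0.5,"wx": 0,"wy": 0,"wz": 0},{"gripper": 45,"x": 0,"y": 0,"z": 0.5,"wx": 0,"wy": 0,"wz": 0},{"gripper": 45,"x": 0,"y": 0,"z": 0,"wx": 0,"wy": 0,"wz": 0},{"gripper": 5,"x": 0,"y": 0,"z": 0,"wx": 0,"wy": 0,"wz": 0},{"gripper": 5,"x": 0,"y": 0,"z": 0,"wx": 0,"wy": 0,"wz": 0},{"gripper": 5,"x": 0,"y": 0,"z": 0,"wx": 0,"wy": 0,"wz": 0}]}}

```text
time_s: 6.87
eef_pos: [0.5195, -0.2, 0.1604]
eef_rot: [1.0, 0.002, 0.001, 0.0]
force: [-0.1, -0.2, -0.6]
gripper_width: 0.107
gripper_force: 0.0
```

>>> {"method": "move_arm", "body": {"series": [{"gripper": 5,"x": 0,"y": 0,"z": 0,"wx": 0,"wy": 0,"wz": 0},{"gripper": 5,"x": 0,"y": 0,"z": 0,"wx": 0,"wy": 0,"wz": 0},{"gripper": 5,"x": 0,"y": 0,"z": 0,"wx": 0,"wy": 0,"wz": 0},{"gripper": 5,"x": 0,"y": 0,"z": 0,"wx": 0,"wy": 0,"wz": 0},{"gripper": 5,"x": 0,"y": 0,"z": 0,"wx": 0,"wy": 0,"wz": 0},{"gripper": 5,"x": 0,"y": 0,"z": 0,"wx": 0,"wy": 0,"wz": 0}]}}

```text
time_s: 7.37
eef_pos: [0.5188, -0.1997, 0.1594]
eef_rot: [1.0, 0.002, -0.0, 0.0]
force: [0.4, 1.4, 0.3]
gripper_width: 0.054
gripper_force: 0.0
```

The fingers closed to 5 mm with no grip force, so they missed the bar. I'll take a look.

```bash
python3 - <<'E'
from h import *
import cv2
o=get_obs();print(o['eef_pos'],o['gripper_width'],o['gripper_force'])
c=camera("scene");a=cv2.resize(c["pixels"][190:370,130:350],None,fx=2.2,fy=2.2,interpolation=cv2.INTER_CUBIC)
w=camera("wrist")["pixels"][120:480,160:480]
w=cv2.resize(w,(352,396))
cv2.imwrite("pics/s2.png",cv2.hconcat([a,w][0:1]+[w][0:0]) if 0 else cv2.resize(cv2.hconcat([a,w]),(790,374)))
E
```

```text
[ 0.51882071 -0.19971497  0.15943799] 0.05447123693555839 0.0
```

View pics/s2.png

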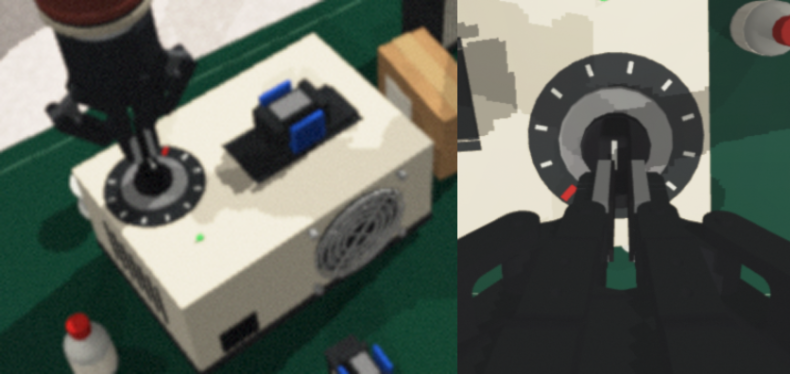

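```bash
python3 - <<'E'
from h import *
import cv2
c=camera("wrist")["pixels"];cv2.imwrite("pics/w2raw.png",c)
w=c[180:360,220:400];cv2.imwrite("pics/w2.png",cv2.resize(cv2.convertScaleAbs(w,alpha=1.8,beta=20),(600,600),interpolation=cv2.INTER_CUBIC))
E
```

```text
(no output)
```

View pics/w2.png

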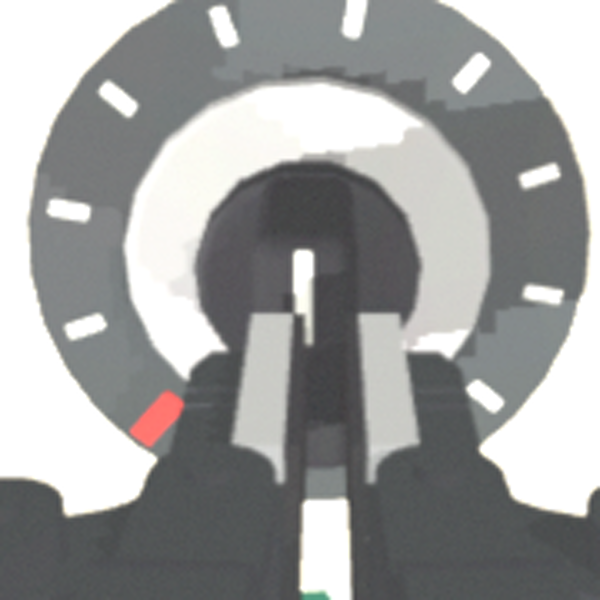

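The pads have closed just above the bar. It lies below them in the crop, at x 252–355, and the pad tips end at y≈313, centred about 2.5 mm to its right. So the real fingertips stop about 30 mm short of the reported TCP. I'll open, shift 2.4 mm, go 20 mm lower and close again.

>>> {"method": "move_arm", "body": {"newtons": 30, "series": [{"gripper": 40,"x": 0.1,"y": -0.12,"z": 0,"wx": 0,"wy": 0,"wz": 0},{"gripper": 40,"x": 0,"y": 0,"z": 0,"wx": 0,"wy": 0,"wz": 0},{"gripper": 40,"x": 0,"y": 0,"z": 0,"wx": 0,"wy": 0,"wz": 0},{"gripper": 40,"x": 0,"y": 0,"z": 0,"wx": 0,"wy": 0,"wz": 0},{"gripper": 40,"x": 0,"y": 0,"z": 0.25,"wx": 0,"wy": 0,"wz": 0},{"gripper": 40,"x": 0,"y": 0,"z": 0.25,"wx": 0,"wy": 0,"wz": 0},{"gripper": 40,"x": 0,"y": 0,"z": 0.25,"wx": 0,"wy": 0,"wz": 0},{"gripper": 40,"x": 0,"y": 0,"z": 0.25,"wx": 0,"wy": 0,"wz": 0},{"gripper": 40,"x": 0,"y": 0,"z": 0,"wx": 0,"wy": 0,"wz": 0},{"gripper": 40,"x": 0,"y": 0,"z": 0,"wx": 0,"wy": 0,"wz": 0}]}}

```text
time_s: 8.35
eef_pos: [0.5205, -0.1973, 0.139]
eef_rot: [1.0, 0.002, -0.0, 0.0]
force: [-0.2, -0.3, -0.3]
gripper_width: 0.468
gripper_force: 0.0
```

>>> {"method": "move_arm", "body": {"series": [{"gripper": 5,"x": 0,"y": 0,"z": 0,"wx": 0,"wy": 0,"wz": 0},{"gripper": 5,"x": 0,"y": 0,"z": 0,"wx": 0,"wy": 0,"wz": 0},{"gripper": 5,"x": 0,"y": 0,"z": 0,"wx": 0,"wy": 0,"wz": 0},{"gripper": 5,"x": 0,"y": 0,"z": 0,"wx": 0,"wy": 0,"wz": 0},{"gripper": 5,"x": 0,"y": 0,"z": 0,"wx": 0,"wy": 0,"wz": 0},{"gripper": 5,"x": 0,"y": 0,"z": 0,"wx": 0,"wy": 0,"wz": 0},{"gripper": 5,"x": 0,"y": 0,"z": 0,"wx": 0,"wy": 0,"wz": 0},{"gripper": 5,"x": 0,"y": 0,"z": 0,"wx": 0,"wy": 0,"wz": 0}]}}

```text
time_s: 9.02
eef_pos: [0.521, -0.197, 0.1398]
eef_rot: [1.0, 0.002, 0.0, -0.0]
force: [-2.0, 3.4, 6.4]
gripper_width: 0.154
gripper_force: 32.0
```

```bash
python3 - <<'E'
from h import *
import cv2
o=get_obs();print(o)
c=camera("wrist")["pixels"];cv2.imwrite("pics/w3raw.png",c)
w=c[180:360,220:400];cv2.imwrite("pics/w3.png",cv2.resize(cv2.convertScaleAbs(w,alpha=1.8,beta=20),(600,600),interpolation=cv2.INTER_CUBIC))
E
```

```text
{'time_s': 9.0167, 'qpos': array([-0.56312054,  0.2799196 ,  0.99987908,  1.81488889, -0.25430469,
        1.18408877, -1.05057261]), 'qd': array([ 8.75775371e-04, -1.11307191e-03, -3.99510860e-05,  1.46102638e-03,
       -1.14400946e-04,  7.30468483e-04, -3.57723630e-04]), 'effort': array([ 1.09959327e+00, -3.57209444e+01,  1.02255490e+01, -3.61931992e+01,
        4.87821233e-01, -1.13384653e+00,  3.01787560e-02]), 'eef_pos': array([ 0.52099921, -0.19702813,  0.13977566]), 'eef_rot': array([ 9.99998007e-01,  1.97768870e-03,  1.34249040e-04, -2.40229306e-04]), 'force': array([-2.01023171,  3.37377965,  6.36281993]), 'wrist_torque': array([0.58808721, 0.43331895, 0.00180425]), 'gripper_force': 32.00701832771301, 'gripper_width': 0.15444667226566572}
```

Gripped, at 13 mm and 32 N. Now I'll turn it anticlockwise, which is negative wz.

>>> {"method": "move_arm", "body": {"series": [{"gripper": 5,"x": 0,"y": 0,"z": 0,"wx": 0,"wy": 0,"wz": -0.036},{"gripper": 5,"x": 0,"y": 0,"z": 0,"wx": 0,"wy": 0,"wz": -0.036},{"gripper": 5,"x": 0,"y": 0,"z": 0,"wx": 0,"wy": 0,"wz": -0.036},{"gripper": 5,"x": 0,"y": 0,"z": 0,"wx": 0,"wy": 0,"wz": -0.036},{"gripper": 5,"x": 0,"y": 0,"z": 0,"wx": 0,"wy": 0,"wz": -0.036},{"gripper": 5,"x": 0,"y": 0,"z": 0,"wx": 0,"wy": 0,"wz": -0.036},{"gripper": 5,"x": 0,"y": 0,"z": 0,"wx": 0,"wy": 0,"wz": -0.036},{"gripper": 5,"x": 0,"y": 0,"z": 0,"wx": 0,"wy": 0,"wz": -0.036}]}}

```text
time_s: 9.73
eef_pos: [0.5208, -0.1964, 0.1397]
eef_rot: [0.897, 0.442, 0.0, -0.001]
force: [-4.4, 6.0, 7.5]
gripper_width: 0.152
gripper_force: 32.3
```

>>> {"method": "move_arm", "body": {"series": [{"gripper": 5,"x": 0,"y": 0,"z": 0,"wx": 0,"wy": 0,"wz": -0.036},{"gripper": 5,"x": 0,"y": 0,"z": 0,"wx": 0,"wy": 0,"wz": -0.036},{"gripper": 5,"x": 0,"y": 0,"z": 0,"wx": 0,"wy": 0,"wz": -0.036},{"gripper": 5,"x": 0,"y": 0,"z": 0,"wx": 0,"wy": 0,"wz": -0.036},{"gripper": 5,"x": 0,"y": 0,"z": 0,"wx": 0,"wy": 0,"wz": -0.036},{"gripper": 5,"x": 0,"y": 0,"z": 0,"wx": 0,"wy": 0,"wz": -0.036},{"gripper": 5,"x": 0,"y": 0,"z": 0,"wx": 0,"wy": 0,"wz": -0.036},{"gripper": 5,"x": 0,"y": 0,"z": 0,"wx": 0,"wy": 0,"wz": -0.036},{"gripper": 5,"x": 0,"y": 0,"z": 0,"wx": 0,"wy": 0,"wz": -0.036},{"gripper": 5,"x": 0,"y": 0,"z": 0,"wx": 0,"wy": 0,"wz": -0.036},{"gripper": 5,"x": 0,"y": 0,"z": 0,"wx": 0,"wy": 0,"wz": -0.036},{"gripper": 5,"x": 0,"y": 0,"z": 0,"wx": 0,"wy": 0,"wz": -0.036}]}}

```text
time_s: 10.73
eef_pos: [0.5197, -0.1963, 0.1397]
eef_rot: [0.421, 0.907, 0.001, -0.001]
force: [-9.5, 5.8, 11.4]
gripper_width: 0.153
gripper_force: 32.7
```

```bash
python3 - <<'E'
from h import *
o=get_obs();print(2*np.arctan2(o['eef_rot'][1],o['eef_rot'][0]),o['force'],o['wrist_torque'],o['qpos'])
E
```

```text
2.2714093612101176 [-9.52936429  5.76806509 11.35942551] [ 1.35841766  1.97399181 -0.05666103] [-0.27179562  0.20801916  0.63324348  1.80505029 -0.13426281  1.17404643
  1.10419282]
```

Torque is only friction so far. I'll go on slowly into the stop, watching the torque.

>>> {"method": "move_arm", "body": {"series": [{"gripper": 5,"x": 0,"y": 0,"z": 0,"wx": 0,"wy": 0,"wz": -0.025},{"gripper": 5,"x": 0,"y": 0,"z": 0,"wx": 0,"wy": 0,"wz": -0.025},{"gripper": 5,"x": 0,"y": 0,"z": 0,"wx": 0,"wy": 0,"wz": -0.015}]}}

```text
time_s: 10.98
eef_pos: [0.5196, -0.1964, 0.1397]
eef_rot: [0.328, 0.945, 0.001, -0.001]
force: [-9.4, 6.2, 12.1]
gripper_width: 0.154
gripper_force: 40.2
```

```bash
python3 - <<'E'
from h import *
o=get_obs();print(2*np.arctan2(o['eef_rot'][1],o['eef_rot'][0]),o['force'],o['wrist_torque'],o['qpos'][6])
E
```

```text
2.4735537638508562 [-9.35021803  6.22238725 12.11371774] [ 1.53097375  2.04228218 -0.93094735] 1.3007347076533415
```

The stop is reached: torque jumped to −0.93 N m at 2.47 rad. I'll press briefly, release and lift.

>>> {"method": "move_arm", "body": {"series": [{"gripper": 5,"x": 0,"y": 0,"z": 0,"wx": 0,"wy": 0,"wz": -0.006},{"gripper": 5,"x": 0,"y": 0,"z": 0,"wx": 0,"wy": 0,"wz": 0},{"gripper": 45,"x": 0,"y": 0,"z": 0,"wx": 0,"wy": 0,"wz": 0},{"gripper": 45,"x": 0,"y": 0,"z": 0,"wx": 0,"wy": 0,"wz": 0},{"gripper": 45,"x": 0,"y": 0,"z": 0,"wx": 0,"wy": 0,"wz": 0},{"gripper": 45,"x": 0,"y": 0,"z": 0,"wx": 0,"wy": 0,"wz": 0},{"gripper": 45,"x": 0,"y": 0,"z": -1,"wx": 0,"wy": 0,"wz": 0},{"gripper": 45,"x": 0,"y": 0,"z": -1,"wx": 0,"wy": 0,"wz": 0},{"gripper": 70,"x": 0,"y": 0,"z": -1,"wx": 0,"wy": 0,"wz": 0.03},{"gripper": 70,"x": 0,"y": 0,"z": -1,"wx": 0,"wy": 0,"wz": 0.03},{"gripper": 70,"x": 0,"y": 0,"z": -1,"wx": 0,"wy": 0,"wz": 0.03}]}}

```text
time_s: 11.9
eef_pos: [0.5208, -0.1975, 0.2403]
eef_rot: [0.453, 0.891, -0.0, 0.0]
force: [0.2, -0.1, -0.3]
gripper_width: 0.82
gripper_force: 0.0
```

>>> {"method": "move_arm", "body": {"series": [{"gripper": 70,"x": 0,"y": 0,"z": 0,"wx": 0,"wy": 0,"wz": 0.035},{"gripper": 70,"x": 0,"y": 0,"z": 0,"wx": 0,"wy": 0,"wz": 0.035},{"gripper": 70,"x": 0,"y": 0,"z": 0,"wx": 0,"wy": 0,"wz": 0.035},{"gripper": 70,"x": 0,"y": 0,"z": 0,"wx": 0,"wy": 0,"wz": 0.035},{"gripper": 70,"x": 0,"y": 0,"z": 0,"wx": 0,"wy": 0,"wz": 0.033},{"gripper": 70,"x": 0,"y": 0,"z": 0,"wx": 0,"wy": 0,"wz": 0}]}}

```text
time_s: 12.4
eef_pos: [0.5209, -0.1974, 0.2393]
eef_rot: [0.676, 0.737, -0.0, 0.0]
force: [-0.3, -0.3, -0.2]
gripper_width: 0.819
gripper_force: 0.0
```

```bash
python3 - <<'E'
from h import *
import cv2
o=get_obs();c=camera("wrist");cv2.imwrite("pics/w4.png",c["pixels"])
Rm=R.from_quat(o['eef_rot']).as_matrix();print(o['time_s'],o['eef_pos'],np.arctan2(Rm[1,0],Rm[0,0]),o['qpos'][6],o['gripper_width'],Rm[:,2])
print("to cassette (tool)",Rm.T@(np.array([.5376,-.0633,o['eef_pos'][2]])-o['eef_pos']))
M=np.array(c["mount"])
for n,p in dict(block=(.5376,-.0633,.181),knob=(.5187,-.2003,.184)).items():
    t=Rm.T@(np.array(p)-o['eef_pos']); q=M[:3,:3].T@(t-M[:3,3]); print(n,c["fx"]*q[0]/q[2]+c["cx"],c["fy"]*q[1]/q[2]+c["cy"])
E
```

```text
12.4 [ 0.52088583 -0.19740319  0.23933271] 1.657534595601233 0.4536046067794723 0.818881246548483 [-3.05074548e-05 -3.23774506e-04 -9.99999947e-01]
to cassette (tool) [ 1.32151093e-01  2.82686276e-02 -4.39291004e-05]
block 366.2176577649347 11.989835916241418
knob 312.6707660107613 241.09816081897148
```

View pics/w4.png

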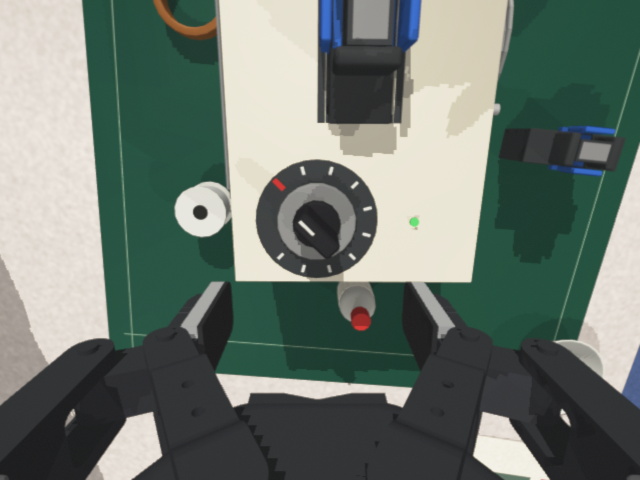

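The knob pointer runs from (315,236) to (299,221) and points at the red mark at (279,184), so the fan is off. The pads' outer faces are at columns 320 and 420, centre 370 against a predicted 366. The pad gap at 70 mm opening gives fingertips 36 mm behind the TCP there, about 31 mm behind at 45 mm opening. Next I'll move above the cassette and stop just over the block.

>>> {"method": "move_arm", "body": {"series": [{"gripper": 70,"x": 0.96,"y": 0.21,"z": 0,"wx": 0,"wy": 0,"wz": 0},{"gripper": 70,"x": 0.96,"y": 0.21,"z": 0,"wx": 0,"wy": 0,"wz": 0},{"gripper": 70,"x": 0.96,"y": 0.21,"z": 0,"wx": 0,"wy": 0,"wz": 0},{"gripper": 70,"x": 0.96,"y": 0.21,"z": 0,"wx": 0,"wy": 0,"wz": 0},{"gripper": 70,"x": 0.96,"y": 0.21,"z": 0,"wx": 0,"wy": 0,"wz": 0},{"gripper": 70,"x": 0.96,"y": 0.21,"z": 0,"wx": 0,"wy": 0,"wz": 0},{"gripper": 70,"x": 0.96,"y": 0.21,"z": 0,"wx": 0,"wy": 0,"wz": 0.002},{"gripper": 70,"x": 0,"y": 0,"z": 1,"wx": 0,"wy": 0,"wz": 0},{"gripper": 70,"x": 0,"y": 0,"z": 1,"wx": 0,"wy": 0,"wz": 0},{"gripper": 70,"x": 0,"y": 0,"z": 1,"wx": 0,"wy": 0,"wz": 0},{"gripper": 70,"x": 0,"y": 0,"z": 0.8,"wx": 0,"wy": 0,"wz": 0},{"gripper": 70,"x": 0,"y": 0,"z": 0,"wx": 0,"wy": 0,"wz": 0}]}}

```text
time_s: 13.45
eef_pos: [0.5359, -0.0606, 0.1603]
eef_rot: [0.675, 0.738, -0.002, -0.002]
force: [-1.0, -0.1, -0.5]
gripper_width: 0.82
gripper_force: 0.0
```

```bash
python3 - <<'E'
from h import *
import cv2
o=get_obs();c=camera("wrist");cv2.imwrite("pics/w5.png",c["pixels"])
Rm=R.from_quat(o['eef_rot']).as_matrix();print(o['time_s'],o['eef_pos'],np.arctan2(Rm[1,0],Rm[0,0]),o['qpos'],o['force'])
E
```

```text
13.45 [ 0.53588132 -0.06064216  0.16031447] 1.6600448679193203 [-0.48957645  0.14622784  0.57446566  1.81373359 -0.08358018  1.210731
  0.19913411] [-1.00524215 -0.1241341  -0.47193698]
```

View pics/w5.png

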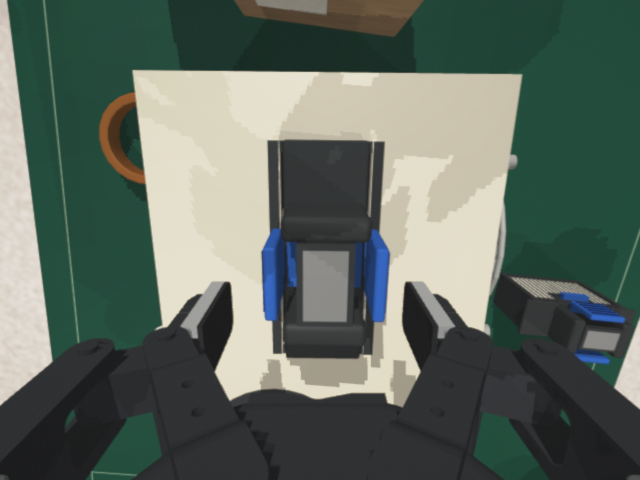

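The wrist view shows the block between the fingers. The pads' outer faces are at columns 263 and 387, centre 325, against a finger centre of 317.5. That is 3.4 mm, which the still-settling motion accounts for (its target is x 0.539). I'll descend and check the position before pinching.

>>> {"method": "move_arm", "body": {"newtons": 60, "series": [{"gripper": 70,"x": 0,"y": 0,"z": 0,"wx": 0,"wy": 0,"wz": 0},{"gripper": 70,"x": 0,"y": 0,"z": 0,"wx": 0,"wy": 0,"wz": 0}]}}

```text
time_s: 13.67
eef_pos: [0.5386, -0.061, 0.1647]
eef_rot: [0.676, 0.737, 0.001, 0.001]
force: [0.4, -0.2, 0.2]
gripper_width: 0.822
gripper_force: 0.0
```

```bash
python3 - <<'E'
from h import *
o=get_obs();Rm=R.from_quat(o['eef_rot']).as_matrix();print(o['eef_pos'],np.arctan2(Rm[1,0],Rm[0,0]),"to go, tool:",Rm.T@(np.array([.5393,-.061,.118])-o['eef_pos']))
E
```

```text
[ 0.53858025 -0.06098261  0.16471126] 1.657198501908537 to go, tool: [-7.23082307e-05  6.34458472e-04  4.67124419e-02]
```

>>> {"method": "move_arm", "body": {"newtons": 60, "series": [{"gripper": 70,"x": 0,"y": 0.02,"z": 0.5,"wx": 0,"wy": 0,"wz": 0.001},{"gripper": 70,"x": 0,"y": 0,"z": 0.5,"wx": 0,"wy": 0,"wz": 0},{"gripper": 70,"x": 0,"y": 0,"z": 0.5,"wx": 0,"wy": 0,"wz": 0},{"gripper": 70,"x": 0,"y": 0,"z": 0.4,"wx": 0,"wy": 0,"wz": 0},{"gripper": 70,"x": 0,"y": 0,"z": 0.35,"wx": 0,"wy": 0,"wz": 0},{"gripper": 70,"x": 0,"y": 0,"z": 0,"wx": 0,"wy": 0,"wz": 0},{"gripper": 70,"x": 0,"y": 0,"z": 0,"wx": 0,"wy": 0,"wz": 0}]}}

```text
time_s: 14.25
eef_pos: [0.5379, -0.0608, 0.1179]
eef_rot: [0.677, 0.736, -0.0, -0.0]
force: [-1.0, 0.2, -1.1]
gripper_width: 0.819
gripper_force: 0.0
```

No contact on the way down. Pinching.

>>> {"method": "move_arm", "body": {"newtons": 60, "series": [{"gripper": 36,"x": 0,"y": 0,"z": 0,"wx": 0,"wy": 0,"wz": 0},{"gripper": 36,"x": 0,"y": 0,"z": 0,"wx": 0,"wy": 0,"wz": 0},{"gripper": 36,"x": 0,"y": 0,"z": 0,"wx": 0,"wy": 0,"wz": 0},{"gripper": 36,"x": 0,"y": 0,"z": 0,"wx": 0,"wy": 0,"wz": 0},{"gripper": 36,"x": 0,"y": 0,"z": 0,"wx": 0,"wy": 0,"wz": 0},{"gripper": 36,"x": 0,"y": 0,"z": 0,"wx": 0,"wy": 0,"wz": 0},{"gripper": 36,"x": 0,"y": 0,"z": 0,"wx": 0,"wy": 0,"wz": 0},{"gripper": 36,"x": 0,"y": 0,"z": 0,"wx": 0,"wy": 0,"wz": 0},{"gripper": 36,"x": 0,"y": 0,"z": 0,"wx": 0,"wy": 0,"wz": 0},{"gripper": 36,"x": 0,"y": 0,"z": 0,"wx": 0,"wy": 0,"wz": 0}]}}

```text
time_s: 15.08
eef_pos: [0.5396, -0.0608, 0.1211]
eef_rot: [0.678, 0.735, 0.002, 0.001]
force: [-5.3, 0.7, 19.2]
gripper_width: 0.432
gripper_force: 50.9
```

```bash
python3 - <<'E'
from h import *
import cv2
o=get_obs();print(o['eef_pos'],o['gripper_width']*85.4,o['gripper_force'],o['force'],o['wrist_torque'])
w=camera("wrist")["pixels"];s=camera("scene")["pixels"][190:350,170:350]
cv2.imwrite("pics/g1.png",cv2.hconcat([cv2.resize(w[130:430,170:470],(390,390)),cv2.resize(s,(400,390))]))
E
```

```text
[ 0.53964067 -0.06079363  0.12112629] 36.88794107127102 50.90022325515747 [-5.27506261  0.68451389 19.1684654 ] [ 0.13899157  1.24045729 -0.04635785]
```

View pics/g1.png

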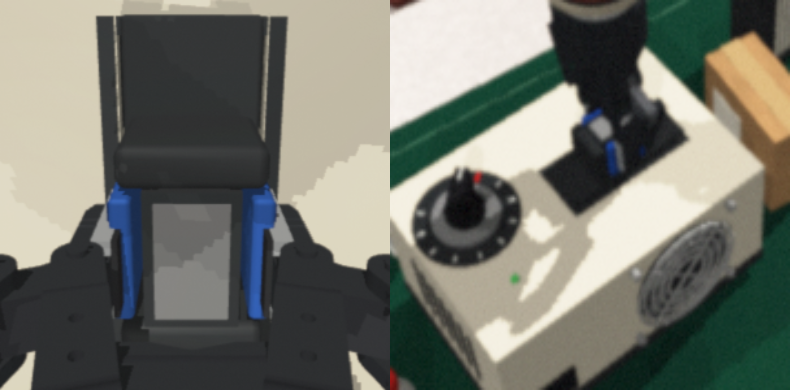

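The picture shows the fingers pinching both blue pads, which are pressed close to the block. The reading is 37 mm at 51 N. I'll lift a little and watch the force.

>>> {"method": "move_arm", "body": {"newtons": 60, "series": [{"gripper": 36,"x": 0,"y": 0,"z": -0.12,"wx": 0,"wy": 0,"wz": 0},{"gripper": 36,"x": 0,"y": 0,"z": -0.12,"wx": 0,"wy": 0,"wz": 0},{"gripper": 30,"x": 0,"y": 0,"z": -0.12,"wx": 0,"wy": 0,"wz": 0},{"gripper": 30,"x": 0,"y": 0,"z": 0,"wx": 0,"wy": 0,"wz": 0}]}}

```text
time_s: 15.52
eef_pos: [0.5382, -0.0608, 0.1259]
eef_rot: [0.677, 0.736, 0.0, 0.0]
force: [0.5, 0.6, -3.4]
gripper_width: 0.41
gripper_force: 62.0
```

The force is −3.4 N, which is the cassette's weight, so it is free of the latches. I'll keep lifting.

>>> {"method": "move_arm", "body": {"newtons": 60, "series": [{"gripper": 30,"x": 0,"y": 0,"z": -0.3,"wx": 0,"wy": 0,"wz": 0},{"gripper": 30,"x": 0,"y": 0,"z": -0.3,"wx": 0,"wy": 0,"wz": 0},{"gripper": 30,"x": 0,"y": 0,"z": -0.3,"wx": 0,"wy": 0,"wz": 0},{"gripper": 30,"x": 0,"y": 0,"z": -0.3,"wx": 0,"wy": 0,"wz": 0}]}}

```text
time_s: 15.85
eef_pos: [0.5382, -0.0608, 0.1503]
eef_rot: [0.677, 0.736, -0.0, 0.0]
force: [1.0, 0.1, -3.6]
gripper_width: 0.408
gripper_force: 62.0
```

```bash
python3 - <<'E'
from h import *
o=get_obs();print(o['eef_pos'],o['gripper_width']*85.4,o['gripper_force'],o['force'],o['wrist_torque'])
E
```

```text
[ 0.53820632 -0.06080821  0.15033992] 34.83441394313597 61.96514368057251 [ 0.99122399  0.0894816  -3.55125321] [-0.00798083 -0.00237431 -0.01458906]
```

>>> {"method": "move_arm", "body": {"newtons": 60, "series": [{"gripper": 30,"x": 0,"y": 0,"z": -0.4,"wx": 0,"wy": 0,"wz": 0},{"gripper": 30,"x": 0,"y": 0,"z": -0.5,"wx": 0,"wy": 0,"wz": 0},{"gripper": 30,"x": 0,"y": 0,"z": -0.5,"wx": 0,"wy": 0,"wz": 0},{"gripper": 30,"x": 0,"y": 0,"z": -0.5,"wx": 0,"wy": 0,"wz": 0},{"gripper": 30,"x": 0,"y": 0,"z": -0.5,"wx": 0,"wy": 0,"wz": 0},{"gripper": 30,"x": 0,"y": 0,"z": -0.5,"wx": 0,"wy": 0,"wz": 0},{"gripper": 30,"x": 0,"y": 0,"z": -0.5,"wx": 0,"wy": 0,"wz": 0},{"gripper": 30,"x": 0,"y": 0,"z": -0.5,"wx": 0,"wy": 0,"wz": 0},{"gripper": 30,"x": 0,"y": 0,"z": -0.5,"wx": 0,"wy": 0,"wz": 0},{"gripper": 30,"x": 0,"y": 0,"z": -0.5,"wx": 0,"wy": 0,"wz": 0},{"gripper": 30,"x": 0,"y": 0,"z": -0.5,"wx": 0,"wy": 0,"wz": 0},{"gripper": 30,"x": 0,"y": 0,"z": -0.3,"wx": 0,"wy": 0,"wz": 0}]}}

```text
time_s: 16.85
eef_pos: [0.5386, -0.0608, 0.2652]
eef_rot: [0.677, 0.736, 0.0, 0.0]
force: [0.4, 0.4, -3.5]
gripper_width: 0.408
gripper_force: 62.0
```

>>> {"method": "move_arm", "body": {"newtons": 60, "series": [{"gripper": 30,"x": 0,"y": 0,"z": 0,"wx": 0,"wy": 0,"wz": 0},{"gripper": 30,"x": 0,"y": 0,"z": 0,"wx": 0,"wy": 0,"wz": 0},{"gripper": 30,"x": 0,"y": 0,"z": 0,"wx": 0,"wy": 0,"wz": 0},{"gripper": 30,"x": 0,"y": 0,"z": 0,"wx": 0,"wy": 0,"wz": 0},{"gripper": 30,"x": 0,"y": 0,"z": 0,"wx": 0,"wy": 0,"wz": 0},{"gripper": 30,"x": 0,"y": 0,"z": 0,"wx": 0,"wy": 0,"wz": 0},{"gripper": 30,"x": 0,"y": 0,"z": 0,"wx": 0,"wy": 0,"wz": 0},{"gripper": 30,"x": 0,"y": 0,"z": 0,"wx": 0,"wy": 0,"wz": 0}]}}

```text
time_s: 17.52
eef_pos: [0.5382, -0.0608, 0.2635]
eef_rot: [0.677, 0.736, -0.0, -0.0]
force: [-0.5, 0.6, -2.4]
gripper_width: 0.407
gripper_force: 62.0
```

```bash
python3 - <<'E'
from h import *
import cv2
o=get_obs();print(o['time_s'],o['eef_pos'],o['gripper_width']*85.4,o['gripper_force'],o['force'],abs(o['qd']).max())
cv2.imwrite("pics/f.png",camera("scene")["pixels"])
E
```

```text
17.5167 [ 0.53816413 -0.06075896  0.26352602] 34.73558466348112 61.96550488471985 [-0.48304011  0.58202207 -2.42959604] 0.0025643723193240734
```

View pics/f.png

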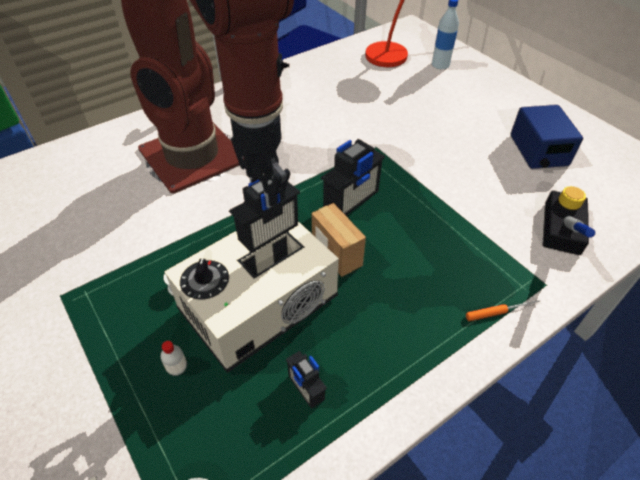

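The cassette hangs upright in the fingers, spanning about (235–298, 190–250), with the open slot visible beneath at (270,257). The lift was about 138 mm, which puts its underside about 58 mm above the deck. The carton and bottle visible here haven't moved and the knob is still at the red mark.

```bash
python3 -c "
from plant import close_job
print(close_job())"
```

```text
the job is handed in; nothing more can be done
None
```

I turned the fan knob to its off stop, then lifted the filter cassette out by its pinched catches; it was upright and steady about 58 mm above the deck when I handed the job in at 17.5 s (no verdict came back).

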